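# Open the battery hatch of a kitchen radio by its hidden catch

## Task

The kitchen radio lies face down for fresh batteries. Its battery hatch is held by a flush catch somewhere along the ribbed strip in front of the hatch, so hard to see that it has to be felt for: find it with a fingertip, press it right in so that the hatch springs half open, let it come back out, then push the hatch right over and leave it standing wide open. Press gently, do not lift, tip or shove the radio, and leave the fresh cells and the mug where they stand.

Things in the scene. Friction and masses are not known exactly. Their poses are not given: they have to be found in the camera images.
- radio: Sage-green and dark grey table radio lying on its front, loose, about 1.5 kg, 180 x 310 x 66 mm (x, y, z); its flat grey back panel faces up. Origin: centre of the underside; x points away from the robot, y along the strip, z up. Darker end caps, 3 mm above the panel, cover it beyond 72 mm either side of the middle. A thin aerial lies across the panel at x 78 mm, a low handle sticks out to x 122 mm.
- strip_middle (a point): Middle of the ribbed strip, on its surface, axes as the radio's (radio frame x -40 mm, z 66 mm). Strip: 44 mm wide in x, 144 mm long in y, flush with panel and hatch, rigid but for the catch: a flush rectangle of the same colour, 34 mm (x) by 38 mm (y), centred across the strip; its centre lies up to 38 mm either way along y, not told. It gives only if the whole fingertip is on it.
- catch (a joint): How far the catch is pressed in, m: 0 flush, 0.005 fully in. It starts to give at 1.5 N and takes 5 N to go fully in; it lets the hatch go at about 0.0035 and springs back when released.
- hatch (a joint): Angle of the battery hatch, rad: 0 shut, 1.9 fully open (leaning a little back beyond upright). Let go by the catch it springs half open, to about 1.0 to 1.3, and stays; from there a light friction hinge (under 0.06 N m) keeps it at any angle where it is left.
- hatch_hinge (a point): Middle of the hatch's hinge line, at the panel's surface (radio frame: x 47 mm, y 0, z 66 mm). The line runs along the radio's y; the hatch is 112 mm wide along it, 64 mm long from hinge to free edge, 4 mm thick, with a 11 mm deep ledge under the free edge.
- hatch_edge (a point): Middle of the hatch's free edge (the edge next to the strip), on its outer face; 64 mm from the hinge. It rises and swings away from the strip as the hatch opens.
- cell_0: Fresh C battery cell, blue and brass, 26 mm across, 50 mm tall, standing loose on its end. Origin: centre of its underside.
- cell_1: Fresh cell like cell_0.
- cell_2: Fresh cell like cell_0.
- cell_3: Fresh cell like cell_0.
- mug: Green and white mug, 92 mm across, 93 mm tall, loose. Origin: centre of its underside.

How it is judged:
On the way, in this order (a step that is already met when the one before it is completed fails the run):
1. the catch is pressed in with the fingers (value of joint catch above 0.0025 m and contact force between the fingers and radio above 0.5 N), for 0.02 s.
2. the catch has come back out and the hatch has sprung half open (value of joint catch below 0.0012 m and value of joint hatch above 0.5 rad), for 0.05 s.
3. the hatch is pushed wide open (value of joint hatch above 1.6 rad), for 0.1 s.
At the end, for the whole second after the job is handed in: The hatch stands open beyond 1.6 rad (92 degrees), the catch is out again (within 1.2 mm of flush), and the radio lies flat and still within 30 mm of where it was (value of joint hatch above 1.6 rad and value of joint catch below 0.0012 m and distance of radio from where it was at the start of the episode below 0.03 m and angle between radio's own z axis and vertical below 0.05 rad and linear speed of radio below 0.02 m/s); the robot touches nothing.
It fails at once if the radio is lifted (over 10 mm), tipped (over 0.15 rad) or shoved over 40 mm (height (world z) of radio above 0.01 m or angle between radio's own z axis and vertical above 0.15 rad or distance of radio from where it was at the start of the episode above 0.04 m).
It fails at once if the fingers press on the radio with more than 60 N (contact force between the fingers and radio above 60 N).
It fails at once if a fresh cell or the mug is shifted by over 20 mm or knocked over (distance of any of cell_0, cell_1, cell_2, cell_3, mug from where it was at the start of the episode above 0.02 m or angle between any of cell_0, cell_1, cell_2, cell_3, mug's own z axis and vertical above 0.35 rad).
It also fails if it takes over 58 s, if anything falls off the work surface, if the arm or the gripper's body presses on something with over 40 N, if the wrist force passes 120 N, or if a joint passes its speed limit or range.

## Robot

A 7-joint arm with a two-finger parallel gripper is mounted at the origin on a cart in front of the work surface, level with it; the furniture and walls round the work are solid. World frame = base frame: x ahead of the robot, y to its left, z up, the work surface at z = 0. Lengths are in m, angles in rad, forces in N, time in s.
With the tool pointing down it reaches from about 0.4 to 0.925 m from the base axis. Payload 5.6 kg.
Tool frame: the origin (TCP) lies midway between the tips of the shut fingers; the grasp point (between the pads) lies 19 mm behind it; z points along the fingers, y is the line along which they close (so a half turn about z gives the same grasp; the last joint's range is limited). The gripper opens to 85 mm and grips with 20 to 120 N. Pads are 22 mm wide; open, the fingers measure 114 mm over their backs; the gripper's body (76 mm by 85 mm) begins 54 mm behind the grasp point. The pads swing forward as they close: fully open they stand 13 mm farther back than shut.
Start: joints at [-0.043, 0.468, -0.012, 1.603, 0.006, 1.071, -0.056], TCP at [0.65, -0, 0.231] pointing down, gripper open.
Joint ranges: [-2.53, 2.53], [-0.31, 2.02], [-1.57, 1.55], [0.28, 2.44], [-1.29, 4.43], [0.15, 1.84], [-2.92, 2.92]. Speed limits (rad/s): [2.57, 2.57, 3.14, 3.14, 3.14, 3.14, 3.14].

## Interface

Orientations are given as a 3x3 rotation matrix whose columns are the frame's x, y, z axes.
In Python, from workcell import ctrl, imaging, workorder gives the robot as it stands.
- The arm moves only by the shell command python3 -m jog 'ROWS' [FORCE]. ROWS is JSON, a list of rows, each an object with "offset": the shift along the world's x, y, z in mm, a list of three; "dr": the turn, a rotation vector about the world's x, y, z in degrees, a list of three; "hand": the opening, from 0 (shut) to 1 (fully open). In form: [{"offset": [tx, ty, tz], "dr": [rx, ry, rz], "hand": hand}, ...]. A call has 1 to 8 rows; each row is the pose to reach, as a shift and turn from the pose commanded when the call began; what a row does not reach only later rows make up. A row lasts 1/12 s, in which the tool goes at most 41.7 mm and 7.16 degrees, less where a joint would pass 70% of its speed; a pose out of reach is approached as far as the arm can. A call with a gripper value outside its range is refused whole. The fingers move at their own pace and stop on an object; FORCE is the grip in N (left out, the last holds). Time passes only in rows, so rows that repeat a pose let the fingers close. It gives the time, the measured TCP pose, the force, the opening and the grip force at its end, in the units of the state.
- ctrl.get_obs(): the state, without advancing time (a new reading comes with each control period).
- imaging.camera(name): name is "scene" or "side" or "wrist"; returns (picture, depth): 384x512x3 uint8, red, green, blue; 384x512 float32, m along the optical axis (not along the pixel's ray), 0 where there is no reading.
- imaging.get_calibration(name): a dict with "mtx" (3x3 intrinsics, pixels), "T" (4x4, takes a point from camera to world coordinates). Camera axes: x right, y down, z forward; pixel columns grow to the right and rows downward; lengths in m; the calibration is good to about 2 mm. A picture is of the moment at which its call begins: read the wrist's pose just before it. get_calibration takes no time and is no camera call; for the wrist camera it gives the pose at the moment of the call.
- workorder.finish_job(): hands the job in; it is judged then, once.
The state is a dict: "t": time; "joints": joint angles; "joint_velocities": joint speeds; "joint_efforts": joint torques, N m; "tcp_pos": TCP position; "tool_rot": TCP orientation; "force": force on the tool from outside, world axes, zero at the start; "wrist_torque": the same for the moment, N m; "width": finger opening in m; "grip_force": force on a finger pad.
Only numpy, scipy, OpenCV 4.12 (cv2) and the standard library are available. Lean on these libraries where they do the work, as an engineer would, in place of code of your own. Each camera call takes 0.05 s, during which the arm holds its last target. There are 200 camera calls.

## Working session

There is one attempt and no reset: what is moved stays moved. The work goes in short steps, Python scripts to look and compute and a shell command to move; the robot and the scene stay as the last step left them, time stands still between calls to the robot, and variables do not carry over. Pictures are saved under pics/ and viewed, at most 10 in all, crops included, and the job is handed in when it is done.

```bash
mkdir -p pics
python3 - <<'E'
from workcell import ctrl, imaging
import cv2,numpy as np
o=ctrl.get_obs();print(o['t'],o['tcp_pos'],o['tool_rot'],o['force'],o['width'])
for n in ['scene','wrist']:
    c=imaging.get_calibration(n);p,d=imaging.camera(n)
    cv2.imwrite(f'pics/{n}0.png',p[:,:,::-1]);np.savez(f'{n}0.npz',p=p,d=d,K=c['mtx'],T=c['T'])
E
```

```text
0.0 [ 6.49444774e-01 -6.09614531e-05  2.30322883e-01] [[ 4.42847050e-05  9.99998439e-01 -1.76644860e-03]
 [ 9.99999990e-01 -4.45232005e-05 -1.34975030e-04]
 [-1.35053467e-04 -1.76644260e-03 -9.99998431e-01]] [0.31838645 1.25864079 0.27952105] 0.08527708138095443
```

View pics/scene0.png

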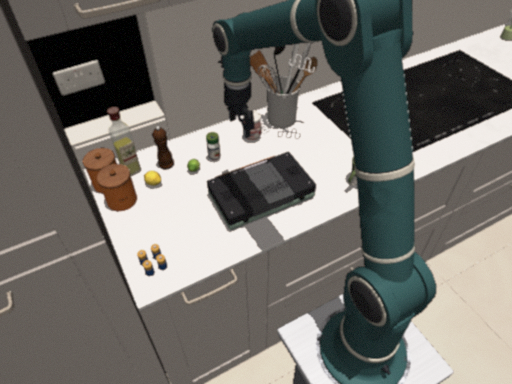

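View pics/wrist0.png

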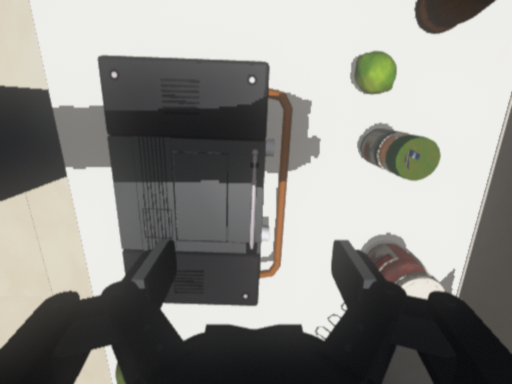

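The wrist view shows the radio: top cap corners at (100,57) and (268,64), cap/panel borders at about rows 138 and 251, the strip at columns 140–172, the hatch at columns 175–228 and the cells out of the way at far left in the scene view.

Run:
```python
import numpy as np,cv2
f=np.load('wrist0.npz');d,K,T=f['d'],f['K'],f['T']
for n,(u,v) in dict(capTL=(103,60),capTR=(265,67),screwTL=(114,75),screwTR=(252,80),screwBR=(245,296),bordTL=(109,139),bordTR=(262,142),bordBL=(123,248),bordBR=(255,250),mid=(200,195),strip=(157,195),s0=(141,195),s1=(173,195)).items():
    z=np.median(d[v-1:v+2,u-1:u+2]);p=T[:3,:3]@(z*np.array([(u-K[0,2])/K[0,0],(v-K[1,2])/K[1,1],1]))+T[:3,3];print(n,p.round(4))
# warp to top view at z=.066 plane, 2px/mm
x=np.arange(.52,.80,.0005);y=np.arange(.30,-.02,-.0005)
X,Y=np.meshgrid(x,y);P=np.stack([X,Y,0*X+.066],-1)-T[:3,3];Q=P@T[:3,:3]
u=K[0,0]*Q[...,0]/Q[...,2]+K[0,2];v=K[1,1]*Q[...,1]/Q[...,2]+K[1,2]
w=cv2.remap(f['p'],u.astype('f4'),v.astype('f4'),cv2.INTER_CUBIC)[:600]
w=np.clip(w*1.8,0,255).astype('u1')
cv2.imwrite('pics/top.png',w[:,:,::-1])
```

```text
capTL [0.4941 0.1229 0.0687]
capTR [0.6608 0.1164 0.0675]
screwTL [0.503  0.1087 0.0684]
screwTR [0.6473 0.1038 0.0689]
screwBR [ 0.6373 -0.1678  0.0684]
bordTL [0.4852 0.0422 0.065 ]
bordTR [0.6585 0.0389 0.0648]
bordBL [ 0.4806 -0.0968  0.0649]
bordBR [ 0.6508 -0.0962  0.0705]
mid [ 0.5842 -0.0248  0.0644]
strip [ 0.5322 -0.0248  0.0646]
s0 [ 0.513  -0.0246  0.065 ]
s1 [ 0.5516 -0.0246  0.0649]
```

View pics/top.png

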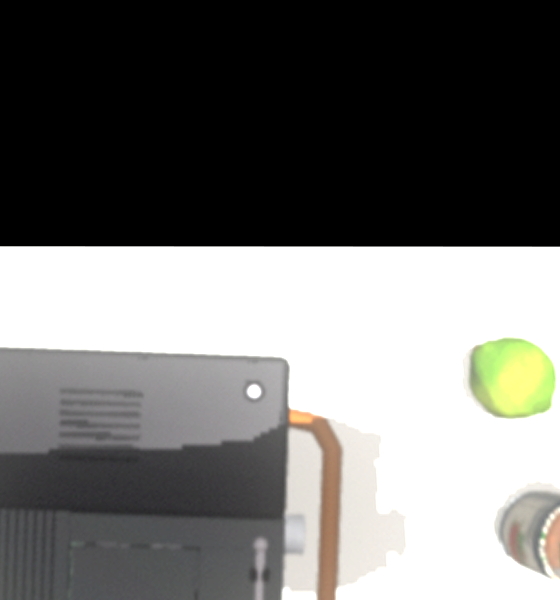

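The top view covers only the upper half of the radio, but it confirms the yaw (about -2°). From the measured points, the radio centre is about (0.569, -0.031) and the strip middle about (0.530, -0.030). I'll shut the fingers and move above the strip, and enhance the strip image on the side.

```bash
python3 -m jog '[{"offset":[-40,-10,-25],"dr":[0,0,-2],"hand":0},{"offset":[-80,-20,-50],"dr":[0,0,-2],"hand":0},{"offset":[-120,-30,-80],"dr":[0,0,-2],"hand":0},{"offset":[-120,-30,-115],"dr":[0,0,-2],"hand":0},{"offset":[-120,-30,-140],"dr":[0,0,-2],"hand":0},{"offset":[-120,-30,-150],"dr":[0,0,-2],"hand":0},{"offset":[-120,-30,-155],"dr":[0,0,-2],"hand":0},{"offset":[-120,-30,-155],"dr":[0,0,-2],"hand":0}]'
python3 - <<'E'
import numpy as np,cv2
f=np.load('wrist0.npz');K,T=f['K'],f['T']
a=-.036;R=np.array([[np.cos(a),-np.sin(a)],[np.sin(a),np.cos(a)]])
x=np.arange(-.095,.1,.00033);y=np.arange(.08,-.08,-.00033)
X,Y=np.meshgrid(x,y);G=np.stack([X,Y],-1)@R.T+[.569,-.031]
Q=(np.concatenate([G,0*X[...,None]+.0655],-1)-T[:3,3])@T[:3,:3]
u=K[0,0]*Q[...,0]/Q[...,2]+K[0,2];v=K[1,1]*Q[...,1]/Q[...,2]+K[1,2]
w=cv2.cvtColor(cv2.remap(f['p'],u.astype('f4'),v.astype('f4'),cv2.INTER_CUBIC),cv2.COLOR_RGB2GRAY)
w=cv2.createCLAHE(6,(4,4)).apply(w)
cv2.imwrite('pics/strip.png',w);print(w.shape)
E
```

```text
t: 0.77
tcp_pos: [0.5307, -0.0298, 0.076]
tool_rot: [[0.035, 0.999, -0.0], [0.999, -0.035, 0.0], [0.0, -0.0, -1.0]]
force: [-0.0, 0.1, -0.3]
width: 0.0002
grip_force: 0.0
(485, 591)
```

View pics/strip.png

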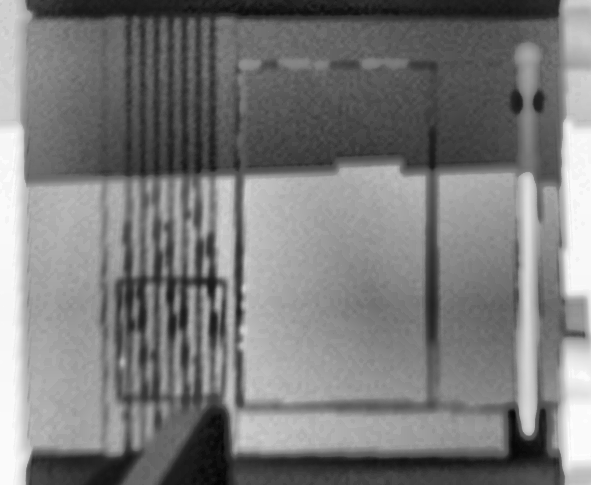

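The enhanced view shows the catch outline in the strip: columns 118–225, rows 282–398, centre (171,340). That is world (0.529, -0.062). I'll go there and feel downwards.

```bash
python3 -m jog '[{"offset":[-2,-16,0],"dr":[0,0,0],"hand":0},{"offset":[-2,-32,0],"dr":[0,0,0],"hand":0},{"offset":[-2,-32,-4],"dr":[0,0,0],"hand":0},{"offset":[-2,-32,-8],"dr":[0,0,0],"hand":0},{"offset":[-2,-32,-10],"dr":[0,0,0],"hand":0},{"offset":[-2,-32,-11],"dr":[0,0,0],"hand":0},{"offset":[-2,-32,-12],"dr":[0,0,0],"hand":0},{"offset":[-2,-32,-12],"dr":[0,0,0],"hand":0}]'
```

```text
t: 1.43
tcp_pos: [0.5288, -0.061, 0.0647]
tool_rot: [[0.034, 0.999, 0.001], [0.999, -0.034, 0.001], [0.001, 0.001, -1.0]]
force: [0.3, 1.0, 1.9]
width: 0.0001
grip_force: 1.3
```

```bash
python3 -m jog '[{"offset":[0,0,-1],"dr":[0,0,0],"hand":0},{"offset":[0,0,-2],"dr":[0,0,0],"hand":0},{"offset":[0,0,-2],"dr":[0,0,0],"hand":0}]'
```

```text
t: 1.68
tcp_pos: [0.5286, -0.0613, 0.0625]
tool_rot: [[0.034, 0.999, 0.001], [0.999, -0.034, 0.001], [0.001, 0.001, -1.0]]
force: [0.4, 2.5, 4.1]
width: -0.0002
grip_force: 1.9
```

```bash
python3 -m jog '[{"offset":[0,0,-1],"dr":[0,0,0],"hand":0},{"offset":[0,0,-2],"dr":[0,0,0],"hand":0},{"offset":[0,0,-2.5],"dr":[0,0,0],"hand":0},{"offset":[0,0,-2.5],"dr":[0,0,0],"hand":0}]'
```

```text
t: 2.02
tcp_pos: [0.5286, -0.0615, 0.0609]
tool_rot: [[0.035, 0.999, 0.001], [0.999, -0.035, 0.001], [0.001, 0.001, -1.0]]
force: [-1.5, 3.4, 13.2]
width: -0.0001
grip_force: 6.4
```

It bottomed out at 13 N. Next I'll withdraw straight up and back, then look.

```bash
python3 -m jog '[{"offset":[0,0,6],"dr":[0,0,0],"hand":0},{"offset":[0,0,12],"dr":[0,0,0],"hand":0},{"offset":[-10,5,35],"dr":[0,0,0],"hand":0},{"offset":[-20,20,70],"dr":[0,0,0],"hand":0},{"offset":[-30,32,100],"dr":[0,0,0],"hand":0},{"offset":[-30,32,100],"dr":[0,0,0],"hand":0}]'
python3 - <<'E'
from workcell import imaging
import cv2,numpy as np
c=imaging.get_calibration('wrist');p,d=imaging.camera('wrist')
np.savez('w1.npz',p=p,d=d,K=c['mtx'],T=c['T'])
p2,_=imaging.camera('side')
cv2.imwrite('pics/s1.png',cv2.resize(np.hstack([p,p2])[:,:,::-1],(800,300)))
K,T=c['mtx'],c['T']
v,u=np.mgrid[:384,:512];P=np.stack([(u-K[0,2])/K[0,0]*d,(v-K[1,2])/K[1,1]*d,d],-1)@T[:3,:3].T+T[:3,3]
m=(d>0)&(P[...,1]<.005)&(P[...,1]>-.06)&(P[...,0]>.545)&(P[...,0]<.66)&(P[...,2]<.15)&(P[...,2]>.05)
q=P[m]
for a in np.arange(.545,.66,.005):
    s=q[(q[:,0]>=a)&(q[:,0]<a+.005)]
    if len(s):print(round(a,3),len(s),np.percentile(s[:,2],[5,50,95]).round(3))
E
```

```text
t: 2.52
tcp_pos: [0.499, -0.0284, 0.1644]
tool_rot: [[0.033, 0.999, 0.006], [0.999, -0.033, 0.0], [0.001, 0.006, -1.0]]
force: [-0.2, 0.1, -0.7]
width: -0.0
grip_force: 0.0
0.545 342 [0.064 0.065 0.066]
0.55 163 [0.06  0.065 0.066]
0.555 44 [0.05  0.051 0.061]
0.56 349 [0.051 0.054 0.056]
0.565 325 [0.055 0.057 0.058]
0.57 292 [0.056 0.057 0.058]
0.575 247 [0.053 0.056 0.058]
0.58 439 [0.052 0.118 0.119]
0.585 946 [0.051 0.113 0.123]
0.59 577 [0.053 0.057 0.122]
0.595 312 [0.056 0.057 0.058]
0.6 268 [0.056 0.057 0.058]
0.605 176 [0.052 0.055 0.057]
0.61 8 [0.051 0.052 0.052]
0.615 24 [0.064 0.065 0.066]
0.62 323 [0.064 0.065 0.066]
0.625 349 [0.064 0.065 0.066]
0.63 353 [0.064 0.065 0.066]
0.635 351 [0.064 0.065 0.066]
0.64 408 [0.064 0.065 0.069]
0.645 533 [0.064 0.07  0.071]
0.65 120 [0.064 0.065 0.07 ]
0.655 319 [0.064 0.065 0.066]
```

View pics/s1.png

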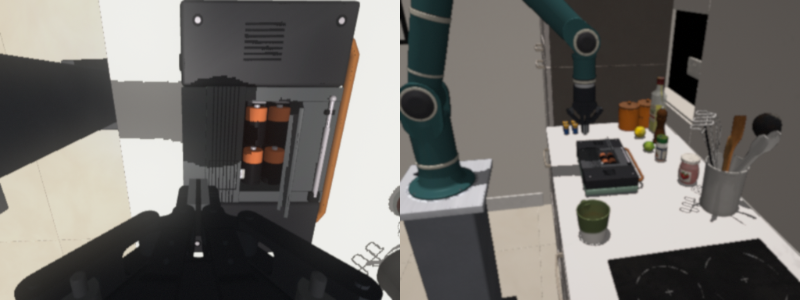

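The hatch is half open: free edge near (0.59, z 0.122), about 1.1 rad. Its inner face looks towards the robot, and the radio hasn't moved. I'll come in low in front of it and push in +x.

```bash
python3 -m jog '[{"offset":[20,-2,-25],"dr":[0,0,0],"hand":0},{"offset":[40,-2,-55],"dr":[0,0,0],"hand":0},{"offset":[50,-2,-60],"dr":[0,0,0],"hand":0},{"offset":[62,-2,-60],"dr":[0,0,0],"hand":0},{"offset":[74,-2,-60],"dr":[0,0,0],"hand":0},{"offset":[84,-2,-58],"dr":[0,0,0],"hand":0},{"offset":[94,-2,-56],"dr":[0,0,0],"hand":0},{"offset":[98,-2,-55],"dr":[0,0,0],"hand":0}]'
```

```text
t: 3.28
tcp_pos: [0.5962, -0.0329, 0.104]
tool_rot: [[0.036, 0.999, -0.002], [0.999, -0.036, -0.001], [-0.001, -0.002, -1.0]]
force: [-0.3, -0.2, -0.7]
width: -0.0
grip_force: 0.2
```

```bash
python3 -m jog '[{"offset":[4,0,0],"dr":[0,0,0],"hand":0},{"offset":[7,0,0],"dr":[0,0,0],"hand":0},{"offset":[10,0,0],"dr":[0,0,0],"hand":0},{"offset":[10,0,0],"dr":[0,0,0],"hand":0}]'
```

```text
t: 3.62
tcp_pos: [0.606, -0.0322, 0.1045]
tool_rot: [[0.035, 0.999, -0.0], [0.999, -0.035, -0.0], [-0.0, -0.0, -1.0]]
force: [0.1, -0.4, -0.3]
width: -0.0
grip_force: 0.0
```

```bash
python3 -m jog '[{"offset":[2,0,0],"dr":[0,0,0],"hand":0},{"offset":[4,0,0],"dr":[0,0,0],"hand":0},{"offset":[5,0,0],"dr":[0,0,0],"hand":0},{"offset":[5,0,0],"dr":[0,0,0],"hand":0}]'
cat > look.py <<'E'
from workcell import imaging,ctrl
import cv2,numpy as np,sys
c=imaging.get_calibration('wrist');p,d=imaging.camera('wrist')
cv2.imwrite(sys.argv[1],p[:,:,::-1])
K,T=c['mtx'],c['T']
v,u=np.mgrid[:384,:512];P=np.stack([(u-K[0,2])/K[0,0]*d,(v-K[1,2])/K[1,1]*d,d],-1)@T[:3,:3].T+T[:3,3]
m=(d>0)&(P[...,1]<.02)&(P[...,1]>-.08)&(P[...,0]>.55)&(P[...,0]<.66)&(P[...,2]<.137)&(P[...,2]>.05)&(abs(P[...,1]+.032)>.015)
q=P[m]
for a in np.arange(.55,.66,.005):
    s=q[(q[:,0]>=a)&(q[:,0]<a+.005)]
    if len(s):print(round(a,3),len(s),np.percentile(s[:,2],[5,50,95]).round(3))
E
python3 look.py pics/w2.png
```

```text
t: 3.95
tcp_pos: [0.6108, -0.032, 0.1047]
tool_rot: [[0.035, 0.999, -0.001], [0.999, -0.035, -0.0], [-0.0, -0.001, -1.0]]
force: [-1.4, -1.1, -0.3]
width: 0.0001
grip_force: 0.6
0.55 499 [0.06  0.064 0.066]
0.555 104 [0.05  0.058 0.061]
0.56 371 [0.051 0.054 0.057]
0.565 535 [0.055 0.057 0.058]
0.57 592 [0.056 0.057 0.059]
0.575 621 [0.053 0.056 0.058]
0.58 394 [0.05  0.053 0.055]
0.585 131 [0.05  0.052 0.054]
0.59 338 [0.052 0.055 0.057]
0.595 356 [0.056 0.057 0.058]
0.6 346 [0.056 0.057 0.058]
0.605 332 [0.053 0.055 0.057]
0.61 135 [0.05  0.052 0.069]
0.615 460 [0.068 0.076 0.084]
0.62 605 [0.083 0.091 0.104]
0.625 1153 [0.098 0.123 0.128]
0.63 756 [0.117 0.123 0.128]
0.635 565 [0.124 0.126 0.127]
0.64 31 [0.064 0.065 0.066]
0.645 92 [0.064 0.069 0.071]
0.65 432 [0.064 0.065 0.07 ]
0.655 543 [0.064 0.065 0.066]
```

The hatch is at about 1.9 rad and standing. I'll retreat straight back, then up, and check.

```bash
python3 -m jog '[{"offset":[-10,0,0],"dr":[0,0,0],"hand":0},{"offset":[-30,0,0],"dr":[0,0,0],"hand":0},{"offset":[-60,0,5],"dr":[0,0,0],"hand":0},{"offset":[-85,0,30],"dr":[0,0,0],"hand":0},{"offset":[-110,0,60],"dr":[0,0,0],"hand":0},{"offset":[-110,0,60],"dr":[0,0,0],"hand":0},{"offset":[-110,0,60],"dr":[0,0,0],"hand":0}]'; python3 look.py pics/w3.png | tail -12
```

```text
t: 4.58
tcp_pos: [0.5018, -0.032, 0.1671]
tool_rot: [[0.035, 0.999, 0.005], [0.999, -0.035, -0.0], [0.0, 0.005, -1.0]]
force: [0.3, -0.2, 0.4]
width: -0.0002
grip_force: 0.0
0.58 118 [0.05  0.053 0.055]
0.585 232 [0.05  0.052 0.055]
0.59 424 [0.052 0.055 0.058]
0.595 374 [0.056 0.057 0.059]
0.6 313 [0.056 0.057 0.058]
0.605 208 [0.052 0.055 0.057]
0.61 286 [0.052 0.07  0.078]
0.615 1321 [0.052 0.076 0.088]
0.62 1566 [0.084 0.096 0.124]
0.625 2050 [0.099 0.111 0.128]
0.63 598 [0.112 0.125 0.127]
0.635 298 [0.124 0.126 0.127]
```

View pics/w3.png

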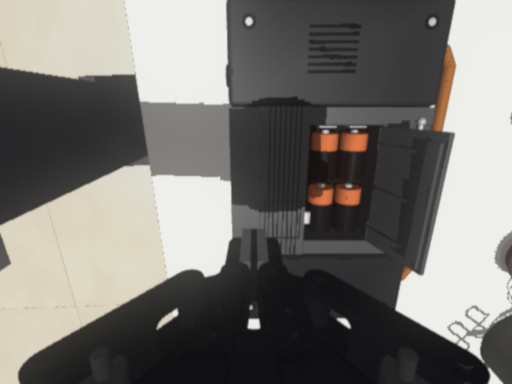

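The hatch stands wide open (columns 370–450), leaning past upright. The robot is clear of everything.

```bash
python3 -c "
from workcell import workorder
print(workorder.finish_job())"
```

```text
the job is handed in; nothing more can be done
None
```

The catch was found and pressed in (about 13 N at most), and the hatch sprang half open and was pushed to about 1.9 rad, where it stands; the radio stayed put, the arm never went near the cells or mug, and the job is handed in at about 4.6 s with no verdict returned.

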